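Load the burnout tray: casting moulds in order of size

ROBOT

A 6-joint arm with a two-finger parallel gripper is mounted at the origin on the work surface. World frame = base frame: x ahead of the robot, y to its left, z up, the work surface at z = 0. Lengths are in m, angles in rad, forces in N, time in s.
With the tool pointing down it reaches from about 0.35 to 0.875 m from the base axis. Payload 4.2 kg.
Tool frame: the origin (TCP) lies between the finger pads; the fingertips stand env.tip_extent ahead of it and the grasp point (between the pads) lies 5 mm behind it (env.tip_extent is the distance from the TCP to the fingertips, in m); z points along the fingers, y is the line along which they close (so a half turn about z gives the same grasp; the last joint's range is limited). The gripper opens to 85 mm and grips with 20 to 120 N. Pads are 22 mm wide; open, the fingers measure 114 mm over their backs; the gripper's body (76 mm by 85 mm) begins 54 mm behind the grasp point. The pads swing forward as they close: fully open they stand 13 mm farther back than shut.
Start: joints at [1.467, 0.385, 0.008, 0, -1.194, -0.259], TCP at [0.222, 0.584, 0.245] pointing down, gripper open.
Joint ranges: [-3.14, 3.14], [-1.21, 2.06], [-1.07, 1.41], [-3.16, 2.05], [-2.99, -0.16], [-3.1, 3.1]. Speed limits (rad/s): [2.79, 2.79, 3.14, 3.14, 3.14, 3.14].

INTERFACE

Orientations are given as a 3x3 rotation matrix whose columns are the frame's x, y, z axes.
In Python, from plant import env, status, viewer gives the robot as it stands. Calls block until the motion is done:
- env.goto(position, orientation): joint-space move of the TCP to a pose.
- env.movel(position, frame=None, vel=0.15, max_force=None): straight line of the TCP; frame=None keeps the orientation; vel is the mean speed in m/s. With max_force (N) it stops when the force on the tool has changed by that much, and returns True; else False.
- env.move_j(angles): joint-space move.
- env.grip(opening, force=None): opening from 0.0 (shut) to 1.0 (fully open); force is the grip in N (None keeps the last); returns when the fingers have stopped.
- env.sleep(seconds).
- env.ik(position, orientation): joint angles nearest the present ones, or None.
- status.sense(): the state.
- viewer.grab_frame(name): name is "scene" or "top" or "wrist"; returns a dict with "color" (420x560x3 uint8, red, green, blue), "K" (3x3 intrinsics, pixels), "distortion" ([k1, k2, p1, p2, k3] as OpenCV has them; the pictures are not rectified), "R" (3x3) and "t" (3): a world point X has camera coordinates R X + t; the wrist camera has in their place "tool_from_camera" (4x4, takes a point from camera to tool coordinates, whose origin is the TCP and whose axes are the flange's). Camera axes: x right, y down, z forward; pixel columns grow to the right and rows downward; lengths in m; the calibration is good to about 2 mm. A picture is of the moment at which its call begins: read the wrist's pose just before it. There is no depth.
A pose or a line that the arm cannot do raises env.Unreachable and nothing moves.
- env.hand_in(): hands the job in; it is judged then, once.
The state is a dict: "time": time; "q": joint angles; "dq": joint speeds; "joint_torque": joint torques, N m; "tool_pos": TCP position; "ee_rot": TCP orientation; "force": force on the tool from outside, world axes, zero at the start; "moment": the same for the moment, N m; "width": opening from 0.0 (shut) to 1.0 (fully open); "gripper_force": force on a finger pad.
Only numpy, scipy, OpenCV 4.12 (cv2) and the standard library are available. Lean on these libraries where they do the work, as an engineer would, in place of code of your own. Each camera call takes 0.05 s, during which the arm holds its last target. There are 200 camera calls.

TASK

Load the four casting moulds onto the furnace tray for burnout, one standing upright on the middle of each pale pad, in order of size: the smallest on the pad next to the lifting bow, each following one larger, and the largest at the far end, which goes to the back of the furnace. They are brittle, so set each one down gently and never drop or tip one, and leave the plaster cast standing where it is.

Things in the scene. Friction and masses are not known exactly. Their poses are not given: they have to be found in the camera images.
- mould_30: The smallest of four moulds: an upright plain steel ring filled flush with pale beige investment, a solid cylinder 30 mm in diameter and 42 mm high, about 70 g, standing on the bench already the right way up (turn about its axis does not matter). Origin: centre of its underside; z up along its axis.
- mould_40: The second smallest of four moulds: an upright plain steel ring filled flush with pale beige investment, a solid cylinder 40 mm in diameter and 46 mm high, about 130 g, standing on the bench already the right way up (turn about its axis does not matter). Origin: centre of its underside; z up along its axis.
- mould_50: The second largest of four moulds: an upright plain steel ring filled flush with pale beige investment, a solid cylinder 50 mm in diameter and 52 mm high, about 220 g, standing on the bench already the right way up (turn about its axis does not matter). Origin: centre of its underside; z up along its axis.
- mould_60: The largest of four moulds: an upright plain steel ring filled flush with pale beige investment, a solid cylinder 60 mm in diameter and 58 mm high, about 350 g, standing on the bench already the right way up (turn about its axis does not matter). Origin: centre of its underside; z up along its axis.
- pad_a: One of four identical round pale pads, 72 mm across with a dark drain hole, fixed 84 mm apart in a straight row along a dark steel tray (420 by 110 mm, rim 14 mm high). The letter says nothing about its place in the row. Origin: centre of its underside, 4 mm over the bench; its top, where a mould stands, is 3 mm above the origin (7 mm over the bench). y runs along the row, x across it.
- pad_b: One of four identical round pale pads, 72 mm across with a dark drain hole, fixed 84 mm apart in a straight row along a dark steel tray (420 by 110 mm, rim 14 mm high). The letter says nothing about its place in the row. Origin: centre of its underside, 4 mm over the bench; its top, where a mould stands, is 3 mm above the origin (7 mm over the bench). y runs along the row, x across it.
- pad_c: One of four identical round pale pads, 72 mm across with a dark drain hole, fixed 84 mm apart in a straight row along a dark steel tray (420 by 110 mm, rim 14 mm high). The letter says nothing about its place in the row. Origin: centre of its underside, 4 mm over the bench; its top, where a mould stands, is 3 mm above the origin (7 mm over the bench). y runs along the row, x across it.
- pad_d: One of four identical round pale pads, 72 mm across with a dark drain hole, fixed 84 mm apart in a straight row along a dark steel tray (420 by 110 mm, rim 14 mm high). The letter says nothing about its place in the row. Origin: centre of its underside, 4 mm over the bench; its top, where a mould stands, is 3 mm above the origin (7 mm over the bench). y runs along the row, x across it.
- bow: Lifting bow: upright bow of 8 mm steel bar, 92 mm wide across the tray, top 52 mm over the bench, on a bright foot strip at one end of the tray in line with the pads, 66 mm from the centre of the nearest (the others at 150, 234, 318 mm). The other end has only a dark end plate, top 20 mm over the bench. Origin: between its feet, on the tray floor, 4 mm over the bench; x across the tray, y along the row.
- cast: Yellowish plaster model of a row of teeth, 58 by 60 mm, 28 mm high, 120 g, loose on the bench among the moulds in front of the robot. Origin: centre of its underside. (Not listed: a wax knife and a brush, under 25 mm high, lie among the moulds, at least 25 mm from each; a bowl, a beaker and a jar, up to 80 mm high, stand beyond the tray, clear of the work.)
Mind the look-alikes: they are no part of the job. What is shaped like the mould_50 but purple is not meant.

How it is judged:
By the outcome, as a careful person would: the job done as asked, in the order asked, and still so for the second after the job is handed in, with the robot touching nothing.
It also fails if it takes over 102 s, if anything falls off the work surface, if the arm or the gripper's body presses on something with over 40 N, if the wrist force passes 120 N, or if a joint passes its speed limit or range.

## Working session

There is one attempt and no reset: what is moved stays moved. The work goes in short steps, each a Python script; the robot and the scene stay as the last script left them, time stands still between calls to the robot, and variables do not carry over. Pictures are saved under pics/ and viewed, at most 14 in all, crops included, and the job is handed in when it is done.

```bash
mkdir -p pics; ls; python3 - <<'E'
from plant import env,status,viewer
import cv2
for n in("scene","top"):
    f=viewer.grab_frame(n); cv2.imwrite(f"pics/{n}0.png",f["color"][:,:,::-1])
    print(n,f["K"],f["distortion"],f["R"],f["t"])
print(env.tip_extent,status.sense())
E
```

```text
pics
scene [[437.02547247   0.         284.29755026]
 [  0.         437.02547247 202.63832944]
 [  0.           0.           1.        ]] [-0.107729  0.        0.        0.        0.      ] [[ 0.78189052  0.62309308 -0.02005544]
 [ 0.4121893  -0.54083691 -0.73320899]
 [-0.46770417  0.56502252 -0.67970755]] [-0.4631225  -0.1890576   1.22610663]
top [[443.85705093   0.         282.63602776]
 [  0.         443.85705093 211.44054622]
 [  0.           0.           1.        ]] [-0.10824317  0.          0.          0.          0.        ] [[-0.01386114 -0.99986966 -0.00827826]
 [-0.98209109  0.01516949 -0.18779503]
 [ 0.18789613  0.00552695 -0.98217335]] [0.04236515 0.54440004 1.15021263]
0.014 {'time': 0.1, 'q': array([ 1.46661022e+00,  3.85504655e-01,  6.74963093e-03, -3.88755738e-04,
       -1.19401977e+00, -2.58624479e-01]), 'dq': array([-0.00028934, -0.0031203 ,  0.0033735 ,  0.00094905, -0.0015426 ,
       -0.00175805]), 'joint_torque': array([-4.23000629e-04, -3.93320453e+01,  1.88929367e+01,  4.19798389e+00,
       -2.58224150e-03,  6.42986379e-06]), 'tool_pos': array([0.22161891, 0.58385659, 0.2443177 ]), 'ee_rot': array([[ 9.34852177e-01, -3.55036741e-01, -5.65279501e-04],
       [-3.55037156e-01, -9.34850198e-01, -1.93011594e-03],
       [ 1.56810421e-04,  2.00506832e-03, -9.99997978e-01]]), 'force': array([-0.82923434, -0.72478392, -0.60473572]), 'moment': array([-0.00450229, -0.06949998, -0.04067156]), 'gripper_force': 0.0, 'width': 0.9993914186458971}
```

View pics/scene0.png

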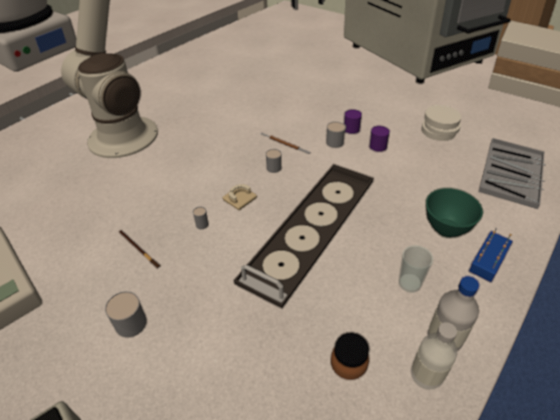

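View pics/top0.png

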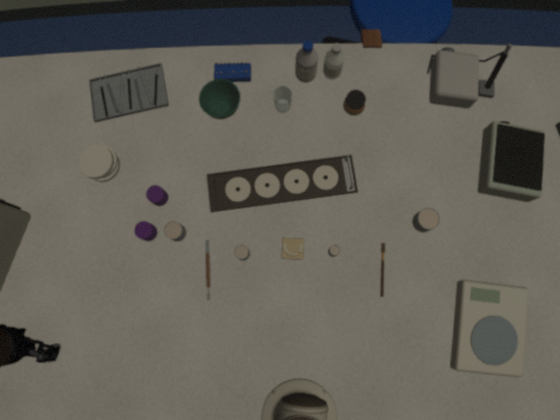

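The top view shows the bow at the right end of the tray (349,173). The pads are at (325,177), (296,181), (267,185) and (238,189). The moulds are mould_30 (335,250), mould_40 (242,252), mould_50 (174,231) and mould_60 (428,218). The purple decoys are at (156,195) and (145,231), and the cast is at (292,248).

```bash
cat > h.py <<'E'
from plant import env,status,viewer
import cv2,numpy as np
def ray(K,D,R,t,uv,z):
    p=cv2.undistortPoints(np.array([[uv]],float),K,np.array(D)).ravel()
    d=R.T@np.array([p[0],p[1],1]); c=-R.T@t
    return c+d*(z-c[2])/d[2]
def cam(name):
    s=status.sense(); f=viewer.grab_frame(name)
    if name=="wrist":
        T=np.eye(4);T[:3,:3]=s["ee_rot"];T[:3,3]=s["tool_pos"]
        C=np.linalg.inv(T@f["tool_from_camera"]); f["R"],f["t"]=C[:3,:3],C[:3,3]
    return f
def loc(f,uv,z): return ray(f["K"],f["distortion"],f["R"],f["t"],uv,z)
def proj(f,X): return cv2.projectPoints(np.array(X,float).reshape(-1,3),cv2.Rodrigues(f["R"])[0],f["t"],f["K"],np.array(f["distortion"]))[0].reshape(-1,2)
def down(yaw): # tool y axis (closing) at angle yaw in world xy, tool z down
    y=np.array([np.cos(yaw),np.sin(yaw),0]);z=np.array([0,0,-1.]);return np.column_stack([np.cross(y,z),y,z])
E
python3 - <<'E'
from h import *
f=cam("top")
for n,uv,z in [("60",(428,216),.058),("50",(174,229),.052),("40",(242,250.5),.046),("30",(335,249.5),.042),("cast",(292,248),.02),
 ("p1",(325.5,177.5),.007),("p2",(296.5,181.5),.007),("p3",(267,185.5),.007),("p4",(237.5,189.5),.007),("bow",(349,173),.03),("knifeL",(208,270),.01),("brush",(382,270),.01),("pur1",(157,193),.05),("pur2",(145,229),.05)]:
    X=loc(f,uv,z);print(n,X[:2].round(4),np.hypot(*X[:2]).round(3))
print(viewer.grab_frame("wrist")["tool_from_camera"].round(4))
im=f["color"][150:280,130:450,::-1];cv2.imwrite("pics/crop.png",cv2.resize(im,None,fx=2.5,fy=2.5,interpolation=cv2.INTER_CUBIC))
E
```

```text
60 [ 0.5251 -0.3598] 0.637
50 [0.501  0.3295] 0.6
40 [0.4411 0.1449] 0.464
30 [ 0.4404 -0.105 ] 0.453
cast [0.4487 0.0103] 0.449
p1 [ 0.6503 -0.0891] 0.656
p2 [ 0.6397 -0.0061] 0.64
p3 [0.6293 0.0781] 0.634
p4 [0.619  0.1621] 0.64
bow [ 0.6562 -0.1535] 0.674
knifeL [0.3921 0.2423] 0.461
brush [ 0.3848 -0.2363] 0.452
pur1 [0.6026 0.3811] 0.713
pur2 [0.5023 0.4105] 0.649
[[-6.000e-04 -9.444e-01 -3.287e-01  8.560e-02]
 [ 1.000e+00 -3.000e-04 -7.000e-04  1.000e-04]
 [ 5.000e-04 -3.287e-01  9.444e-01 -1.281e-01]
 [ 0.000e+00  0.000e+00  0.000e+00  1.000e+00]]
```

View pics/crop.png

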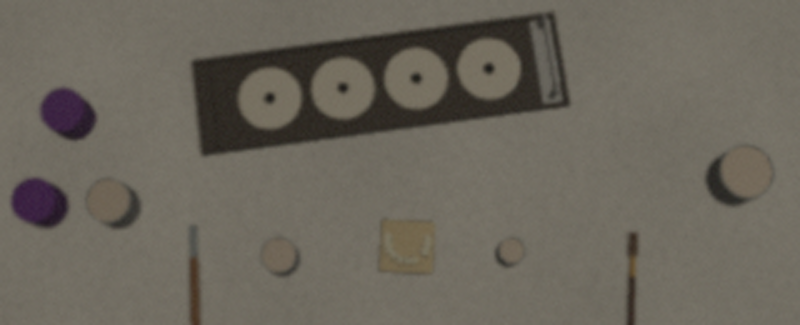

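The crop confirms the layout: the drain holes are 84 mm apart and the mould diameters rank as expected. Next I'll hover over mould_30 and check it with the wrist camera.

```bash
cat >> h.py <<'E'
M={30:(.4404,-.105,.042),40:(.4411,.1449,.046),50:(.501,.3295,.052),60:(.5251,-.3598,.058)}
P={30:(.6503,-.0891),40:(.6397,-.0061),50:(.6293,.0781),60:(.619,.1621)}
YAW=.124
def circ(f,x,y,z,r):
    a=np.linspace(0,2*np.pi,40);return proj(f,np.column_stack([x+r*np.cos(a),y+r*np.sin(a),a*0+z]))
def draw(f,im,x,y,z,r): cv2.polylines(im,[circ(f,x,y,z,r).round().astype(np.int32)],True,(0,0,255),1)
E
python3 - <<'E'
from h import *
R=down(YAW)
for k in M:
    for p in (M[k],P[k]):
        for s in (YAW,YAW+np.pi):print(k,[None if (q:=env.ik([p[0],p[1],z],down(s))) is None else q.round(2) for z in (.03,.2)])
x,y,h=M[30]
env.goto([x,y,.2],R)
f=cam("wrist");im=f["color"][:,:,::-1].copy();cv2.imwrite("pics/w30r.png",im);draw(f,im,x,y,h,.015);cv2.imwrite("pics/w30.png",im)
s=status.sense();print(s["time"],s["tool_pos"],s["ee_rot"].round(3))
E
```

```text
30 [None, None]
30 [array([ 0.13,  0.4 , -0.67,  0.  , -0.51, -0.  ]), array([ 0.13,  0.13, -0.46,  0.  , -0.97, -0.  ])]
30 [None, None]
30 [array([ 0.11,  0.64, -0.14,  0.  , -0.78,  0.01]), array([ 0.11,  0.47,  0.03,  0.  , -1.13,  0.01])]
40 [array([ 0.67,  0.41, -0.64,  0.  , -0.52,  2.6 ]), array([ 0.67,  0.15, -0.44,  0.  , -0.98,  2.6 ])]
40 [array([ 0.67,  0.41, -0.64,  0.  , -0.52, -0.54]), array([ 0.67,  0.15, -0.44,  0.  , -0.98, -0.54])]
40 [array([ 0.24,  0.62, -0.19,  0.  , -0.76,  3.02]), array([ 0.24,  0.44, -0.02,  0.  , -1.11,  3.02])]
40 [array([ 0.24,  0.62, -0.19,  0.  , -0.76, -0.12]), array([ 0.24,  0.44, -0.02,  0.  , -1.11, -0.12])]
50 [array([ 0.85,  0.57, -0.3 ,  0.  , -0.7 ,  2.41]), array([ 0.85,  0.38, -0.12,  0.  , -1.07,  2.41])]
50 [array([ 0.85,  0.57, -0.3 ,  0.  , -0.7 , -0.73]), array([ 0.85,  0.38, -0.12,  0.  , -1.07, -0.73])]
50 [array([ 0.38,  0.61, -0.2 ,  0.  , -0.75,  2.89]), array([ 0.38,  0.43, -0.03,  0.  , -1.1 ,  2.89])]
50 [array([ 0.38,  0.61, -0.2 ,  0.  , -0.75, -0.25]), array([ 0.38,  0.43, -0.03,  0.  , -1.1 , -0.25])]
60 [array([-0.35,  0.62, -0.2 ,  0.  , -0.75, -2.67]), array([-0.35,  0.44, -0.03,  0.  , -1.11, -2.67])]
60 [array([-0.35,  0.62, -0.2 ,  0.  , -0.75,  0.47]), array([-0.35,  0.44, -0.03,  0.  , -1.11,  0.47])]
60 [array([ 0.51,  0.62, -0.19,  0.  , -0.76,  2.76]), array([ 0.51,  0.44, -0.02,  0.  , -1.11,  2.76])]
60 [array([ 0.51,  0.62, -0.19,  0.  , -0.76, -0.38]), array([ 0.51,  0.44, -0.02,  0.  , -1.11, -0.38])]Traceback (most recent call last):
  File "<stdin>", line 7, in <module>
plant.Unreachable: the arm cannot take that pose within its joint ranges
```

```bash
sed -i 's/^YAW=.*/YAW=.124+np.pi/' h.py
python3 - <<'E'
from h import *
R=down(YAW)
x,y,h=M[30]
env.goto([x,y,.2],R)
f=cam("wrist");im=f["color"][:,:,::-1].copy();cv2.imwrite("pics/w30r.png",im);draw(f,im,x,y,h,.015);draw(f,im,x,y,0,.015);cv2.imwrite("pics/w30.png",im)
s=status.sense();print(s["time"],s["tool_pos"],s["ee_rot"].round(3))
E
```

```text
2.8167 [ 0.44077897 -0.10448336  0.20003247] [[ 0.125 -0.992  0.   ]
 [-0.992 -0.125  0.   ]
 [ 0.    -0.    -1.   ]]
```

View pics/w30.png

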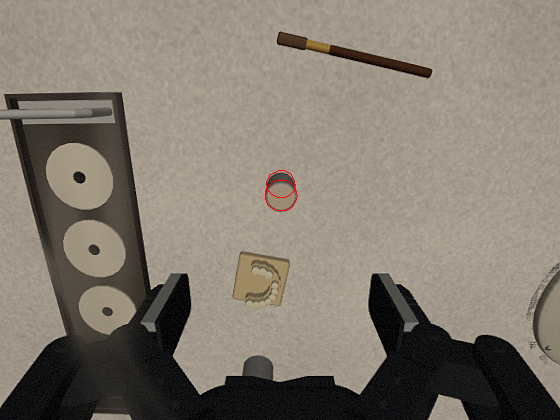

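The wrist view matches the estimate to about 1 mm: the red rings lie on mould_30 at (281,195). The drain holes are at (79,177), (94,250) and (108,312), which I'll use to cross-check the pads before picking.

```bash
cat >> h.py <<'E'
def pick(k,x,y):
    R=down(YAW); env.movel([x,y,.1],R,vel=.2); env.movel([x,y,.026],vel=.08)
    env.grip(0.,30); s=status.sense(); print("grip",k,s["width"],s["gripper_force"],s["time"])
    zp=s["tool_pos"][2]
    env.movel([x,y,.036],vel=.05); env.movel([x,y,.15],vel=.2)
    s=status.sense(); print("held",s["width"],s["gripper_force"]); return zp
def place(k,x,y,zp):
    R=down(YAW); env.goto([x,y,.15],R); env.movel([x,y,zp+.02],vel=.12); env.sleep(.3)
    hit=env.movel([x,y,zp+.006],vel=.02,max_force=3)
    s=status.sense(); print("down",k,hit,s["tool_pos"]-[x,y,zp+.007],s["force"])
    env.grip(min(1,(k+16)/85)); env.sleep(.2); env.movel([x,y,.16],vel=.15); print(status.sense()["time"])
E
python3 - <<'E'
from h import *
f=cam("wrist")
for uv in [(79.5,177.5),(94.5,250),(108,312)]: print(loc(f,uv,.007)[:2].round(4))
zp=pick(30,*M[30][:2]); place(30,*P[30],zp)
f=cam("wrist");im=f["color"][:,:,::-1].copy();draw(f,im,*P[30],.049,.015);draw(f,im,*P[30],.007,.036);cv2.imwrite("pics/p30.png",im)
E
```

```text
[ 0.6508 -0.0879]
[ 0.6405 -0.0043]
[0.6302 0.0794]
grip 30 0.34137793655227094 29.51852023601532 5.1417
held 0.34304197949322585 29.665699303150177
down 30 True [-2.84457554e-04  1.51875299e-05  9.24320259e-05] [-0.29900095  0.25304132  3.4185465 ]
10.5
```

View pics/p30.png

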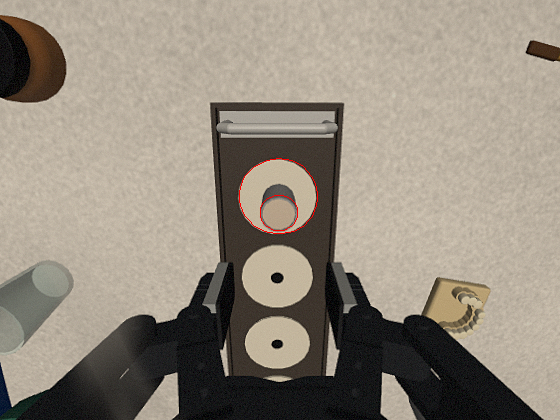

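mould_30 stands centred on the pad next to the bow, with both red rings fitting. Next is mould_40, then I'll hover over mould_50.

```bash
cat > go.py <<'E'
import sys
from h import *
k,n=int(sys.argv[1]),int(sys.argv[2])
x,y=M[k][:2]
if len(sys.argv)>3: x,y=float(sys.argv[3]),float(sys.argv[4])
env.grip(1.0); env.goto([x,y,.16],down(YAW)); 
zp=pick(k,x,y); p=np.array(P[k])+[.0003,.0007]; place(k,*p,zp)
f=cam("wrist");im=f["color"][:,:,::-1].copy();draw(f,im,*p,.007+M[k][2],k/2000);draw(f,im,*p,.007,.036)
ims=[im[60:,120:440]]
if n:
    x,y,h=M[n];env.goto([x,y,.2],down(YAW));f=cam("wrist");im=f["color"][:,:,::-1].copy();cv2.imwrite(f"pics/hr{n}.png",im);draw(f,im,x,y,h,n/2000);draw(f,im,x,y,0,n/2000);ims.append(im[60:,120:440])
cv2.imwrite(f"pics/p{k}.png",np.hstack(ims)); print(status.sense()["time"])
E
python3 go.py 40 50
```

```text
grip 40 0.4563463021153883 29.946895837783813 14.2417
held 0.4582696852673556 30.401331782341003
down 40 True [-2.56588364e-04 -1.89285316e-05  1.00901003e-04] [-0.69204467  0.89550363  5.0879793 ]
19.7333
21.2
```

View pics/p40.png

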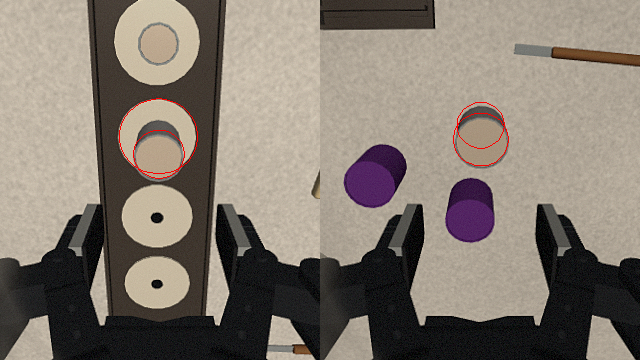

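mould_40 is centred to about 1 mm, and the mould_50 estimate fits in the right half at (480,140), with the purple decoys clear of the finger path.

```bash
python3 go.py 50 60
```

```text
grip 50 0.5769063888341432 31.548240780830383 23.8417
held 0.5806255886213987 31.518677473068237
down 50 True [-2.67249601e-04 -5.90687980e-05  2.69734166e-05] [-2.84997892e-01  3.02430441e-03  4.71444552e+00]
29.4333
31.1917
```

View pics/p50.png

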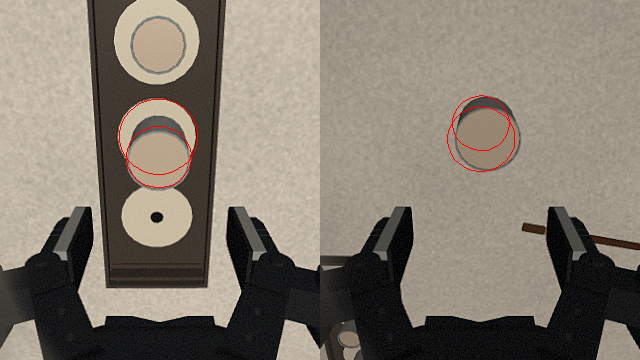

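mould_50 is centred. mould_60 sits about 5 px right of its ring (487 against 482), so I'm correcting its estimate by about 4 mm in -x.

```bash
python3 go.py 60 0 .5208 -.361; python3 - <<'E'
from h import *
env.goto([.58,.3,.3],down(YAW)); 
f=cam("top");cv2.imwrite("pics/end.png",cv2.resize(f["color"][150:280,130:450,::-1],None,fx=2.2,fy=2.2,interpolation=cv2.INTER_CUBIC))
a=cv2.imread("pics/p60.png");b=cv2.imread("pics/end.png");H=max(a.shape[0],b.shape[0])
cv2.imwrite("pics/fin.png",cv2.resize(np.hstack([cv2.copyMakeBorder(i,0,H-i.shape[0],0,0,0) for i in(a,b)]),None,fx=.77,fy=.77))
E
```

```text
grip 60 0.6970409080754814 33.10829758644104 33.6917
held 0.6967353922066014 33.0848890542984
down 60 True [-2.62292360e-04 -1.39073663e-04  1.79473153e-05] [-0.27192809  0.08026426  4.25162431]
40.125
40.175
```

View pics/fin.png

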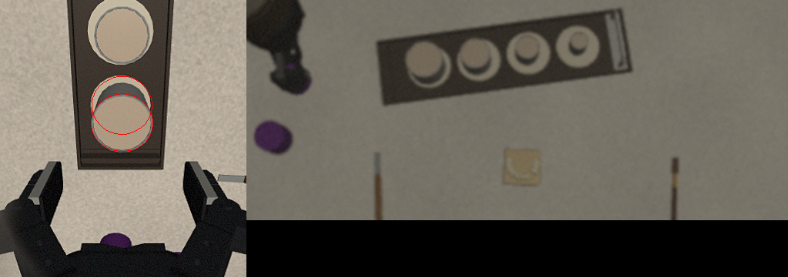

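The final view shows all four moulds standing in order from 30 at the bow to 60 at the far end. The rings fit, and the cast hasn't moved.

```bash
python3 -c "
from plant import env;print(env.hand_in())"
```

```text
the job is handed in; nothing more can be done
None
```

All four moulds are standing upright on the middle of their pads, smallest next to the bow and largest at the far end, with the cast left where it was; the job is handed in after about 42 s of the 102 s allowed.

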